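Find the concealed catch in the model farm's yard

ROBOT

A 7-joint arm with a two-finger parallel gripper is mounted at the origin on the work surface. World frame = base frame: x ahead of the robot, y to its left, z up, the work surface at z = 0. Lengths are in m, angles in rad, forces in N, time in s.
With the tool pointing down it reaches from about 0.4 to 0.85 m from the base axis. Payload 4.5 kg.
Tool frame: the origin (TCP) lies at the very end of the fingers, on their centre line; the grasp point (between the pads) lies 19 mm behind it; z points along the fingers, y is the line along which they close (so a half turn about z gives the same grasp; the last joint's range is limited). The gripper opens to 85 mm and grips with 20 to 120 N. Pads are 22 mm wide; open, the fingers measure 114 mm over their backs; the gripper's body (76 mm by 85 mm) begins 54 mm behind the grasp point. The pads swing forward as they close: fully open they stand 13 mm farther back than shut.
Start: joints at [-1.276, 0.689, -0.195, 1.565, 0.157, 0.902, -0.215], TCP at [0.161, 0.604, 0.231] pointing down, gripper open.
Joint ranges: [-3.01, 3.01], [-0.46, 2.08], [-1.47, 1.51], [0.13, 2.56], [-1, 4.14], [0.04, 2.09], [-2.66, 2.66]. Speed limits (rad/s): [2.57, 2.57, 3.14, 3.14, 3.14, 3.14, 3.14].

INTERFACE

Orientations are given as a 3x3 rotation matrix whose columns are the frame's x, y, z axes.
In Python, from rig import * gives the robot as it stands.
- The arm moves only by the tool apply_moves, never from a script. Its argument "increments" is a list of rows, each a list of 2 entries, a list of its own where there are three numbers: the shift along the tool's x, y, z in m, then the turn, a rotation vector about the tool's x, y, z in degrees. A call has 1 to 10 rows; each row is the pose to reach, as a shift and turn from the pose commanded when the call began, along the tool's axes at that moment; what a row does not reach only later rows make up. A row lasts 1/10 s, in which the tool goes at most 50 mm and 8.59 degrees, less where a joint would pass 70% of its speed; a pose out of reach is approached as far as the arm can. A call with a gripper value outside its range is refused whole. "hand" is the gripper command: -1 is shut, 1 is fully open, values between are in proportion, set as the call begins (left out, the last holds). The fingers move at their own pace and stop on an object; "newtons" is the grip in N (left out, the last holds). Time passes only in rows, so rows that repeat a pose let the fingers close. It gives the time, the measured TCP pose, the force, the opening and the grip force at its end, in the units of the state.
- state(): the state, without advancing time (a new reading comes with each control period).
- read_camera(name): name is "scene" or "top" or "wrist"; returns the picture (480x640x3 uint8, red, green, blue); there is no depth.
- camera_info(name): a dict with "K" (3x3 intrinsics, pixels), "pose" (4x4, takes a point from camera to world coordinates); the wrist camera has in their place "T_tool_cam" (4x4, takes a point from camera to tool coordinates, whose origin is the TCP and whose axes are the flange's). Camera axes: x right, y down, z forward; pixel columns grow to the right and rows downward; lengths in m; the calibration is good to about 2 mm. A picture is of the moment at which its call begins: read the wrist's pose just before it. camera_info takes no time and is no camera call.
- close_job(): hands the job in; it is judged then, once.
Trained networks look in the newest picture that a camera, given by its name, has taken for a name from the list of things; names that differ only in an ending like _2 or _b are one class to them, and where a whole thing is asked for, a point or a joint stands for the part that bears it (a point fixed in the world has none). Each returns a list of dicts, best first, with "score" (0 to 1); they miss things now and then, are a little off and sometimes report something else, mostly with a low value. They report only what shows in the picture. A call takes as long as a camera call.
- look_for(query, camera): "rect" ([centre column, centre row, width, height] in pixels, round what is visible of it).
The state is a dict: "t": time; "joint_positions": joint angles; "dq": joint speeds; "joint_torque": joint torques, N m; "tool_pos": TCP position; "eef_rot": TCP orientation; "ft_force": force on the tool from outside, world axes, zero at the start; "moment": the same for the moment, N m; "width": finger opening in m; "gripper_force": force on a finger pad.
Only numpy, scipy, OpenCV 4.12 (cv2) and the standard library are available. Lean on these libraries where they do the work, as an engineer would, in place of code of your own. Each camera call takes 0.05 s, during which the arm holds its last target. There are 200 camera calls.

TASK

The battery drawer in the front of the model farm's plinth is held shut by a concealed catch: one of the five look-alike recessed paving slabs in the flat yard panel sinks when pressed, the other four are solid. Feel along the row with closed fingertips for the one that gives, press it right in so that the drawer springs open, then take the hand away. Leave the little figures and everything else on the table standing where they are.

Things in the scene. Friction and masses are not known exactly. Their poses are not given: they have to be found in the camera images.
- row (a point): Middle of the slab row, level with the flat top of the yard panel (60 mm above the table). y along the row, x away from the drawer side, z up. Five look-alike concrete slabs, 54 mm square, centred at y = -132, -66, 0, 66, 132 mm, x = 0, tops 2 mm below the panel round them (57 mm square openings). Which one is the catch changes from run to run and cannot be seen; the other four are rigid.
- plinth: Fixed dark wooden base of the model farm, 240 mm deep, 460 wide, 60 high; origin on the table under row, same axes (x from -85 to +155 mm). On it: toys up to 45 mm tall before the row (x about -66 mm), an 18 mm pot behind it (x about 62), bushes 24 mm tall at y = +-200, farmhouse up to 65 mm tall beyond x = 70 and y = 20 to 140, 30 mm fences at both ends and far edge.
- catch (a joint): How far the catch slab is pressed in, m: 0 at rest, 0.008 fully in. It starts to sink at about 1.5 N, needs about 5.5 N to be fully in, lets the drawer go at about 5 mm (4 N) and springs back when released. Pressing a solid slab leaves it at 0.
- drawer (a joint): How far the battery drawer (wooden front 194 x 36 mm in the middle of the plinth's near side, no handle) is out, m: 0 shut, 0.04 fully out. Once the catch is in, a spring (about 3 N) pushes it out towards the plinth's -x within about 0.5 s; keep the catch in for that long. It then stays out.
- figure: Bystander: loose toy gardener, 22 mm wide, 44 mm high, on the plinth in front of the slab row; origin at the centre of its underside.
- pig: Bystander: loose toy pig, 45 x 20 x 28 mm, on the plinth in front of the slab row; origin under its middle.
- pot: Bystander: loose toy flowerpot, 22 mm wide, 18 mm high, on the plinth behind the slab row; origin at the centre of its underside.
- mug: Bystander: white mug, 80 mm wide, 90 mm high, on the table; origin at the centre of its underside.
- bottle: Bystander: clear bottle, 64 mm wide, 190 mm high, on the table; origin at the centre of its underside.
- tape: Bystander: roll of tape lying flat, 90 mm wide, 24 mm high; origin at the centre of its underside.
- leaflets: Bystander: stack of leaflets, 100 x 150 x 30 mm; origin at the centre of its underside.

How it is judged:
On the way:
1. the catch slab is pressed in (value of joint catch above 0.004 m), for 0.05 s.
At the end, for the whole second after the job is handed in: The battery drawer stands open by more than 35 mm, the catch slab has sprung back to within 1 mm, and the hand is clear of everything (value of joint drawer above 0.035 m and value of joint catch below 0.001 m); the robot touches nothing.
It fails at once if a toy on the plinth is shifted by more than 20 mm or lifted (distance of any of figure, pig, pot from where it was at the start of the episode above 0.02 m).
It fails at once if a thing on the table is shifted by more than 20 mm or lifted (distance of any of mug, bottle, tape, leaflets from where it was at the start of the episode above 0.02 m).
It also fails if it takes over 45 s, if anything falls off the work surface, if the arm or the gripper's body presses on something with over 40 N, if the wrist force passes 120 N, or if a joint passes its speed limit or range.

## Working session

There is one attempt and no reset: what is moved stays moved. The work goes in short steps, Python scripts to look and compute and a tool call to move; the robot and the scene stay as the last step left them, time stands still between calls to the robot, and variables do not carry over. Pictures are saved under pics/ and viewed, at most 10 in all, crops included, and the job is handed in when it is done.

Besides the shell and the picture viewer there is one more tool, called in YAML: its name, and indented under it one key for each argument. apply_moves: Moves the arm, as the interface text tells. Its arguments: {"type":"object","properties":{"increments":{"type":"array"},"hand":{"type":"number"},"newtons":{"type":"number"}},"required":["increments"]}

```bash
mkdir -p pics
python3 - <<'E'
from rig import *
import cv2
s=state();print(s['t'],s['tool_pos'],s['eef_rot'],s['ft_force'],s['width'])
for c in ('top','scene'):
    cv2.imwrite(f'pics/{c}0.png',read_camera(c)[:,:,::-1]); i=camera_info(c);print(c,i['K'],i['pose'])
for q in ('figure','pig','pot','plinth','drawer'):
    print(q,[(d['score'],d['rect']) for d in look_for(q,'top')[:2]])
E
```

```text
0.0 [0.16103487 0.60324476 0.23048869] [[-9.66215589e-01  2.57734997e-01 -3.28376342e-04]
 [ 2.57735168e-01  9.66213976e-01 -1.77073080e-03]
 [-1.39097487e-04 -1.79554184e-03 -9.99998378e-01]] [ 0.39783826 -0.39245756 -0.212568  ] 0.08523931375392321
top [[604.31995429   0.         315.16334464]
 [  0.         604.31995429 238.77234004]
 [  0.           0.           1.        ]] [[ 6.50774785e-03 -9.95057229e-01  9.90896556e-02  3.51074899e-01]
 [-9.99976888e-01 -6.67072162e-03 -1.31348054e-03 -2.95948066e-02]
 [ 1.96798781e-03 -9.90788176e-02 -9.95077643e-01  1.54899778e+00]
 [ 0.00000000e+00  0.00000000e+00  0.00000000e+00  1.00000000e+00]]
scene [[548.7711221    0.         308.06255684]
 [  0.         548.7711221  232.9545786 ]
 [  0.           0.           1.        ]] [[ 0.76327043  0.48841605 -0.4229279   1.03854121]
 [ 0.64602952 -0.56885202  0.50897273 -0.68976838]
 [ 0.00800706 -0.66170774 -0.74971912  1.05805847]
 [ 0.          0.          0.          1.        ]]
figure [(0.58, [308.4, 251.6, 12.5, 4.5]), (0.44, [321.1, 208.2, 199.5, 139.3])]
pig [(0.71, [371.4, 233.8, 16.2, 10.9])]
pot [(0.5, [344.0, 190.9, 9.0, 8.8])]
plinth [(0.86, [319.8, 208.1, 201.9, 136.1])]
drawer [(0.62, [322.2, 258.9, 47.9, 13.7])]
```

View pics/top0.png

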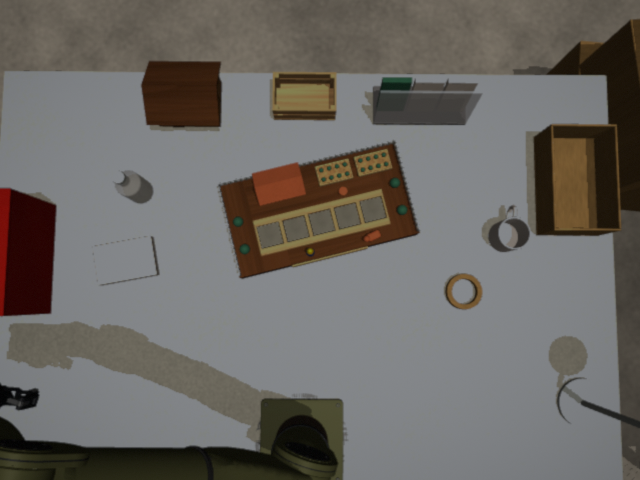

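View pics/scene0.png

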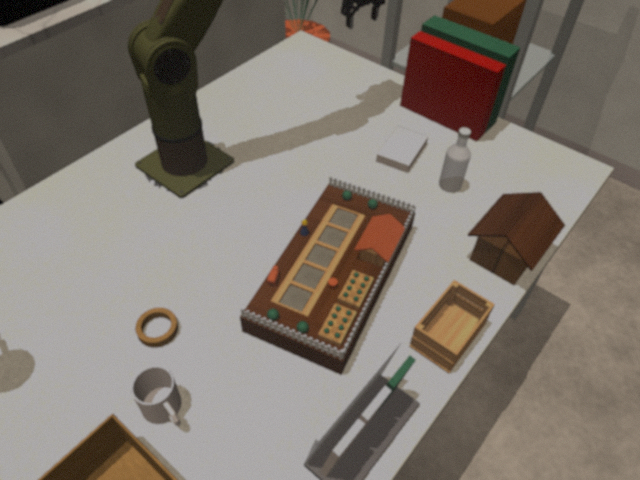

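The top view shows the plinth turned by about 15°. The slabs are at about (270,235), (296,229), (320,222), (346,216) and (373,209). The gardener is at (310,252), the pig at (372,236) and the pot at (343,191).

```bash
cat > h.py <<'E'
from rig import *
import cv2, numpy as np
def back(c,px,z):
    i=camera_info(c);T=np.array(i['pose']);K=np.array(i['K'])
    d=T[:3,:3]@np.linalg.solve(K,np.append(px,1.));o=T[:3,3]
    return (o+d*(z-o[2])/d[2])
def project(c,P):
    i=camera_info(c);T=np.array(i['pose']);K=np.array(i['K'])
    p=(np.asarray(P)-T[:3,3])@T[:3,:3]@K.T
    return p[:,:2]/p[:,2:]
E
python3 - <<'E'
from h import *
# yellow panel segmentation in both cameras
for c,seed in (('top',[(270,235),(296,229),(320,222),(346,216),(373,209)]),('scene',[(344,219),(328,248),(315,275),(298,297)])):
    im=cv2.imread(f'pics/{c}0.png');C=[]
    sat=cv2.cvtColor(im,cv2.COLOR_BGR2HSV)[:,:,1]
    print(c,[int(sat[y,x]) for x,y in seed])
    m=(sat<75).astype(np.uint8)
    m=cv2.morphologyEx(m,cv2.MORPH_OPEN,np.ones((3,3),np.uint8))
    n,l,st,ce=cv2.connectedComponentsWithStats(m,connectivity=4)
    for x,y in seed:
        k=l[y,x];p=back(c,ce[k],0.058);C.append(p);print(st[k],ce[k].round(1),p.round(4))
    C=np.array(C);print(np.linalg.norm(np.diff(C,axis=0),axis=1))
for n,p,z in(('fig',(309,252),.08),('pig',(371.4,234),.075),('pot',(344,191),.07),('bottle',(127,184),.1),('mug',(509,234),.05)):print(n,back('top',p,z).round(3))
E
```

```text
top [45, 45, 45, 45, 48]
[257 223  26  25 481] [269.6 234.8] [0.5088 0.0816 0.058 ]
[283 216  26  25 471] [295.4 228.4] [0.525  0.0176 0.058 ]
[309 210  25  25 467] [321.2 221.9] [ 0.5417 -0.0463  0.058 ]
[335 204  25  24 463] [346.9 215.6] [ 0.558  -0.1101  0.058 ]
[360 197  25  25 464] [372.5 209. ] [ 0.5749 -0.1739  0.058 ]
[0.0660534  0.06610441 0.06575609 0.06601999]
scene [55, 116, 60, 51]
[331 210  25  17 289] [342.9 218.1] [0.5085 0.0834 0.058 ]
[    0     0   564   480 54077] [331.  200.4] [0.4472 0.1125 0.058 ]
[295 265  28  22 395] [308.4 275.5] [ 0.5585 -0.1089  0.058 ]
[282 286  28  24 438] [295.4 297.3] [ 0.5753 -0.1734  0.058 ]
[0.06791849 0.24787183 0.06660756]
fig [ 0.465 -0.017  0.08 ]
pig [ 0.511 -0.169  0.075]
pot [ 0.618 -0.102  0.07 ]
bottle [0.626 0.427 0.1  ]
mug [ 0.516 -0.515  0.05 ]
```

The spacing comes out at 66 mm and both cameras agree. Next I move over the slab at +132 with the fingers shut.

apply_moves:
  increments:
    - [[-0.03,-0.026,0],[0,0,-2]]
    - [[-0.06,-0.053,0],[0,0,-4]]
    - [[-0.09,-0.079,0],[0,0,-6]]
    - [[-0.12,-0.106,0],[0,0,-8]]
    - [[-0.15,-0.132,0],[0,0,-10]]
    - [[-0.18,-0.158,0],[0,0,-12]]
    - [[-0.21,-0.185,0],[0,0,-14]]
    - [[-0.24,-0.211,0],[0,0,-16]]
    - [[-0.27,-0.238,0],[0,0,-18]]
    - [[-0.3,-0.264,0],[0,0,-20]]
  hand: -1
  newtons: 20

```text
t: 1.35
tool_pos: [0.3838, 0.27, 0.2315]
eef_rot: [[-0.996, -0.09, 0.001], [-0.09, 0.996, 0.0], [-0.001, 0.0, -1.0]]
ft_force: [-0.2, -0.2, -0.3]
width: 0.0001
gripper_force: 0.0
```

```bash
cat >> h.py <<'E'
S=np.array([[.5088,.0816],[.525,.0176],[.5417,-.0463],[.558,-.1101],[.5749,-.1739]])
def to(k,z):
    s=state();R=np.array(s['eef_rot']);p=np.array(s['tool_pos'])
    want=np.column_stack([[-.968,-.25,0],[-.25,.968,0],[0,0,-1]])
    rv=cv2.Rodrigues(R.T@want)[0].ravel()
    print(s['t'],p.round(4),np.array(s['ft_force']).round(2),'w',round(s['width'],4),'q',np.round(s['joint_positions'],2))
    print('shift',(R.T@(np.append(S[k],z)-p)).round(4),'turn',np.degrees(rv).round(1))
E
python3 -c "
from h import *
to(0,.23);to(0,.1)"
```

```text
1.35 [0.3838 0.27   0.2315] [-0.23 -0.19 -0.27] w 0.0001 q [-0.48  0.5  -0.35  2.01  0.27  0.67  0.66]
shift [-0.1076 -0.1989  0.0015] turn [ 0.   0.  -9.3]
1.35 [0.3838 0.27   0.2315] [-0.23 -0.19 -0.27] w 0.0001 q [-0.48  0.5  -0.35  2.01  0.27  0.67  0.66]
shift [-0.1076 -0.1989  0.1315] turn [ 0.   0.  -9.3]
```

apply_moves:
  increments:
    - [[-0.02,-0.036,0],[0,0,-2]]
    - [[-0.039,-0.072,0],[0,0,-4]]
    - [[-0.059,-0.109,0],[0,0,-6]]
    - [[-0.079,-0.145,0],[0,0,-8]]
    - [[-0.098,-0.181,0],[0,0,-9.3]]
    - [[-0.1075,-0.199,0.03],[0,0,-9.3]]
    - [[-0.1075,-0.199,0.07],[0,0,-9.3]]
    - [[-0.1075,-0.199,0.11],[0,0,-9.3]]
    - [[-0.1075,-0.199,0.14],[0,0,-9.3]]
    - [[-0.1075,-0.199,0.15],[0,0,-9.3]]

```text
t: 2.35
tool_pos: [0.506, 0.0823, 0.0788]
eef_rot: [[-0.969, -0.248, -0.004], [-0.248, 0.969, -0.001], [0.005, -0.0, -1.0]]
ft_force: [-0.7, -0.1, -0.7]
width: 0.0001
gripper_force: 0.0
```

```bash
python3 -c "
from h import *
to(0,.058)
cv2.imwrite('pics/t1.png',cv2.resize(read_camera('scene')[130:370,200:480,::-1],None,fx=2.4,fy=2.4))"
```

```text
2.35 [0.506  0.0823 0.0788] [-0.7  -0.15 -0.7 ] w 0.0001 q [-0.1   0.81 -0.25  2.02  0.5   0.38  1.08]
shift [-0.0027 -0.0013  0.0207] turn [-0.  -0.3 -0.1]
```

View pics/t1.png

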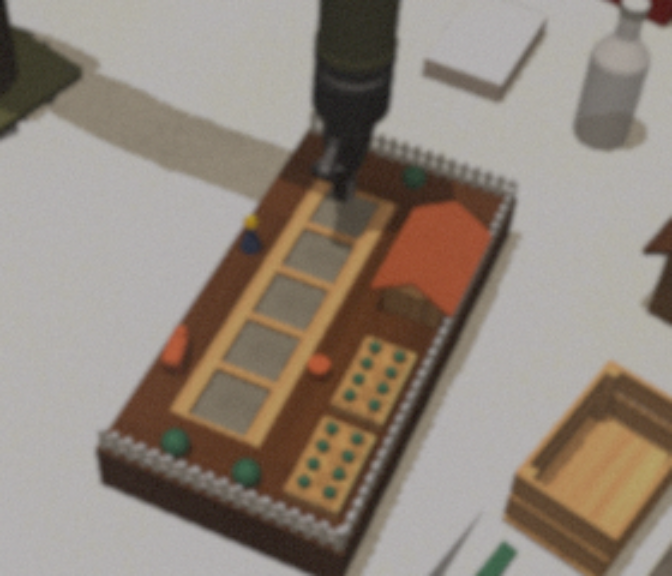

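The crop shows the shut fingertips over the first slab, near crop pixel (342,200). All the toys are standing. Now I press gently.

apply_moves:
  increments:
    - [[-0.002,-0.001,0.007],[0,0,0]]
    - [[-0.002,-0.001,0.013],[0,0,0]]
    - [[-0.002,-0.001,0.017],[0,0,0]]
    - [[-0.002,-0.001,0.019],[0,0,0]]
    - [[-0.002,-0.001,0.02],[0,0,0]]
    - [[-0.002,-0.001,0.021],[0,0,0]]
    - [[-0.002,-0.001,0.022],[0,0,0]]
    - [[-0.002,-0.001,0.023],[0,0,0]]
    - [[-0.002,-0.001,0.023],[0,0,0]]

```text
t: 3.3
tool_pos: [0.5097, 0.0823, 0.0582]
eef_rot: [[-0.969, -0.248, -0.0], [-0.248, 0.969, 0.0], [0.0, 0.0, -1.0]]
ft_force: [0.3, 0.4, 1.0]
width: 0.0004
gripper_force: 0.0
```

apply_moves:
  increments:
    - [[0,0,0.001],[0,0,0]]
    - [[0,0,0.002],[0,0,0]]
    - [[0,0,0.003],[0,0,0]]
    - [[0,0,0.003],[0,0,0]]

```text
t: 3.7
tool_pos: [0.5098, 0.0822, 0.058]
eef_rot: [[-0.969, -0.248, 0.002], [-0.248, 0.969, -0.001], [-0.002, -0.001, -1.0]]
ft_force: [-5.8, -0.8, 28.8]
width: -0.0003
gripper_force: 14.3
```

It is rigid at z = 0.058, with 29 N at about 3 mm of overshoot. On to the next slab.

apply_moves:
  increments:
    - [[0,0,-0.008],[0,0,0]]
    - [[0,0,-0.015],[0,0,0]]
    - [[0,-0.02,-0.015],[0,0,0]]
    - [[0,-0.045,-0.015],[0,0,0]]
    - [[0,-0.066,-0.015],[0,0,0]]
    - [[0,-0.066,-0.012],[0,0,0]]
    - [[0,-0.066,-0.007],[0,0,0]]
    - [[0,-0.066,-0.003],[0,0,0]]
    - [[0,-0.066,-0.001],[0,0,0]]
    - [[0,-0.066,-0.001],[0,0,0]]

```text
t: 4.7
tool_pos: [0.5258, 0.0197, 0.056]
eef_rot: [[-0.968, -0.25, -0.0], [-0.25, 0.968, 0.001], [0.0, 0.001, -1.0]]
ft_force: [0.4, 0.5, 0.3]
width: 0.0
gripper_force: 0.0
```

This one gives: z = 0.056 with almost no force. I push it right in and hold.

apply_moves:
  increments:
    - [[0,0.001,0.001],[0,0,0]]
    - [[0,0.001,0.002],[0,0,0]]
    - [[0,0.001,0.003],[0,0,0]]
    - [[0,0.001,0.004],[0,0,0]]
    - [[0,0.001,0.005],[0,0,0]]
    - [[0,0.001,0.006],[0,0,0]]
    - [[0,0.001,0.006],[0,0,0]]

```text
t: 5.4
tool_pos: [0.526, 0.0195, 0.0503]
eef_rot: [[-0.969, -0.248, 0.0], [-0.248, 0.969, 0.0], [-0.0, 0.0, -1.0]]
ft_force: [-1.1, 0.6, 5.2]
width: 0.0001
gripper_force: 2.6
```

apply_moves:
  increments:
    - [[0,0,0.001],[0,0,0]]
    - [[0,0,0.001],[0,0,0]]
    - [[0,0,0.001],[0,0,0]]
    - [[0,0,0.001],[0,0,0]]
    - [[0,0,0.001],[0,0,0]]
    - [[0,0,0.001],[0,0,0]]
    - [[0,0,0.001],[0,0,0]]
    - [[0,0,0.001],[0,0,0]]

```text
t: 6.2
tool_pos: [0.526, 0.0195, 0.05]
eef_rot: [[-0.969, -0.248, 0.001], [-0.248, 0.969, 0.0], [-0.001, -0.0, -1.0]]
ft_force: [-1.8, 0.5, 12.0]
width: -0.0002
gripper_force: 5.7
```

apply_moves:
  increments:
    - [[0,0,-0.005],[0,0,0]]
    - [[0,0,-0.015],[0,0,0]]
    - [[0,0,-0.04],[0,0,0]]
    - [[0,0,-0.07],[0,0,0]]
    - [[0,0,-0.1],[0,0,0]]
    - [[0,0,-0.13],[0,0,0]]
    - [[0,0,-0.16],[0,0,0]]
    - [[0,0,-0.18],[0,0,0]]
    - [[0,0,-0.18],[0,0,0]]
    - [[0,0,-0.18],[0,0,0]]

```text
t: 7.2
tool_pos: [0.5254, 0.0189, 0.2292]
eef_rot: [[-0.969, -0.248, -0.0], [-0.248, 0.969, -0.0], [0.0, -0.0, -1.0]]
ft_force: [0.4, -0.0, -0.8]
width: 0.0001
gripper_force: 0.0
```

```bash
python3 -c "
from h import *
to(1,.23)
a=read_camera('top')[130:300,200:440,::-1];cv2.imwrite('pics/t2.png',cv2.resize(a,None,fx=3,fy=3))
cv2.imwrite('pics/s2.png',cv2.resize(read_camera('scene')[130:370,200:480,::-1],None,fx=2.4,fy=2.4))"
```

```text
7.2 [0.5254 0.0189 0.2292] [ 0.38 -0.04 -0.78] w 0.0001 q [ 0.16  0.59 -0.46  1.86  0.36  0.78  1.33]
shift [ 0.0008 -0.0012 -0.0008] turn [-0.  -0.  -0.1]
```

View pics/t2.png

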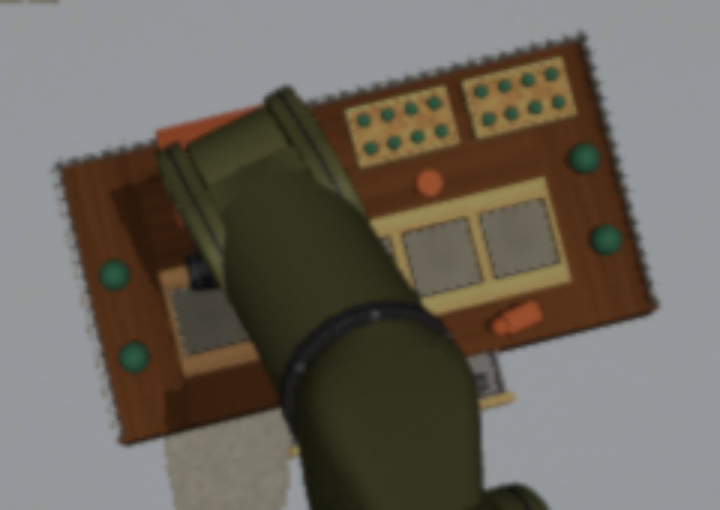

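View pics/s2.png

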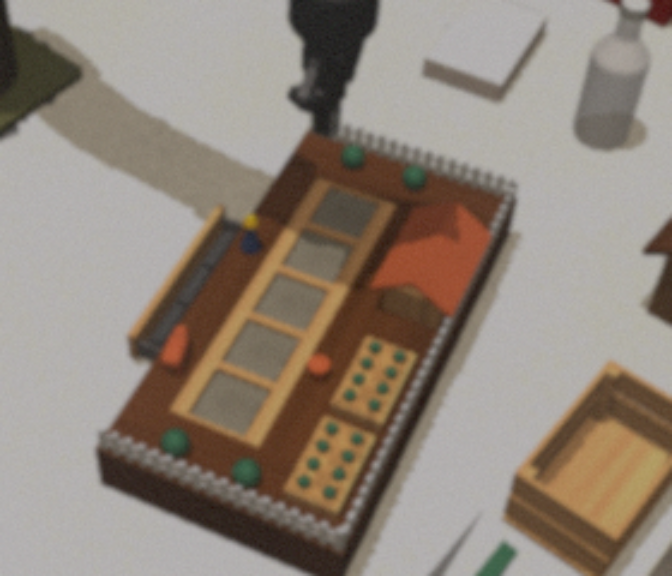

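The crops show the drawer out: its front edge runs from (220,208) to (135,350) in the scene crop and ends at (510,398) in the top crop. The figure, pig and pot are where they were, and the hand is clear. I check the opening and hand in if it is good.

```bash
python3 -c "
from h import *
p=back('top',(200+510/3,130+399/3),.045)[:2]-S[2]
x=p@[.968,.25];print('drawer front outer x',x,'y',p@[-.25,.968])
if x<-.115: print(close_job())"
```

```text
drawer front outer x -0.12795900327876158 y -0.09323625519956213
the job is handed in; nothing more can be done
None
```

The catch was the second slab, at y = +66 mm; I pressed it fully in and the drawer sprang out about 40 mm. The toys look undisturbed, the hand is clear and the job is handed in.

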